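# Fit the hanging post into the steamer's push-in fitting

### The arm

A 7-joint arm with a two-finger parallel gripper is mounted at the origin on the work surface. World frame = base frame: x ahead of the robot, y to its left, z up, the work surface at z = 0. Lengths are in m, angles in degrees, forces in N, time in s.
With the tool pointing down it reaches from about 0.425 to 0.875 m from the base axis. Payload 4.7 kg.
Tool frame: the origin (TCP) lies between the finger pads, 19 mm behind the fingertips; this is the grasp point; z points along the fingers, y is the line along which they close (so a half turn about z gives the same grasp; the last joint's range is limited). The gripper opens to 87 mm and grips with 3 to 60 N. Pads are 19 mm wide; open, the fingers measure 117 mm over their backs; the gripper's body (75 mm by 190 mm) begins 51 mm behind the grasp point.
Start: joints at [-64.567, 18.392, -4.016, 83.108, 1.295, 78.541, -3.26], TCP at [0.271, 0.591, 0.241] pointing down, gripper open.
Joint ranges: [-163.93, 163.93], [-17.29, 119.83], [-79.2, 71.16], [3.27, 140.29], [-89.18, 269.18], [5.43, 117.66], [-154.24, 154.24]. Speed limits (degrees/s): [147.25, 147.25, 180, 180, 180, 180, 180].

### API

Orientations are given as [roll, pitch, yaw] about the fixed x, y, z axes, in that order (R = Rz(yaw) Ry(pitch) Rx(roll)).
In Python, from cell import sensors, vision, workorder gives the robot as it stands.
- The arm moves only by the tool drive_tool, never from a script. Its argument "moves" is a list of rows, each an object of numbers: "x", "y", "z": the shift along the tool's x, y, z in mm; "rx", "ry", "rz": the turn, a rotation vector about the tool's x, y, z in rad; "fingers": the closure, from -1 (fully open) to 1 (shut). In form: [{"x": .., "y": .., "z": .., "rx": .., "ry": .., "rz": .., "fingers": ..}, ...]. A call has 1 to 20 rows; each row is the pose to reach, as a shift and turn from the pose commanded when the call began, along the tool's axes at that moment; what a row does not reach only later rows make up. A row lasts 1/8 s, in which the tool goes at most 62.5 mm and 10.7 degrees, less where a joint would pass 70% of its speed; a pose out of reach is approached as far as the arm can. A call with a gripper value outside its range is refused whole. The fingers move at their own pace and stop on an object; "force" is the grip in N (left out, the last holds). Time passes only in rows, so rows that repeat a pose let the fingers close. It gives the time, the measured TCP pose, the force, the opening and the grip force at its end, in the units of the state.
- sensors.get_obs(): the state, without advancing time (a new reading comes with each control period).
- vision.read_camera(name): name is "scene" or "top" or "wrist"; returns a dict with "image" (400x640x3 uint8, red, green, blue), "fx", "fy", "cx", "cy" (pixels), "R" (3x3) and "t" (3): a world point X has camera coordinates R X + t. Camera axes: x right, y down, z forward; pixel columns grow to the right and rows downward; lengths in m; the calibration is good to about 2 mm. A picture is of the moment at which its call begins. There is no depth.
- workorder.sign_off(): hands the job in; it is judged then, once.
The state is a dict: "time_s": time; "qpos": joint angles; "joint_velocities": joint speeds; "effort": joint torques, N m; "tool_pos": TCP position; "tool_rot": TCP orientation; "force": force on the tool from outside, world axes, zero at the start; "wrist_torque": the same for the moment, N m; "grip_width": finger opening in m; "grasp_force": force on a finger pad.
Only numpy, scipy, OpenCV 4.12 (cv2) and the standard library are available. Lean on these libraries where they do the work, as an engineer would, in place of code of your own. Each camera call takes 0.05 s, during which the arm holds its last target. There are 200 camera calls.

### The job

Lift the hanging post out of its holder and push its tube into the push-in fitting on top of the garment steamer, past the gripping teeth, until it is fully home and stops firmly, without ramming it. Then tug it gently upwards so that the black collar lifts a little and you know the teeth hold, hold that for a moment without drawing the tube back out, and let go so that it stands upright and still fully home. Do not disturb the other things on the shelf.

Things in the scene. Friction and masses are not known exactly. Their poses are not given: they have to be found in the camera images.
- post: Loose hanging post, about 90 g, upright in the holder at the start. Origin: centre of the tube's lower tip, z up along the tube. Bare aluminium tube 16 mm in diameter; its lowest 10 mm taper to 11 mm at the tip. White plastic head from 95 to 135 mm above the tip, 28 mm along the post's x, 18 mm along its y; grip it across y.
- grip (a point): Middle of the post's head, on the tube's axis, 118 mm above the tip: a good place for the TCP. A 6 mm thick hook bar sticks out of the head to 43 mm either way along the post's x, 98 to 117 mm above the tip; nothing sticks out along y.
- holder: Fixed white plastic block 70 x 70 mm, 50 mm tall, with one round upright hole of 19 mm diameter in the middle of its top in which the post stands loosely (may lean slightly). The hole's floor is 10 mm above the shelf. Origin: centre of its underside.
- steamer: Fixed white garment steamer, casing 170 mm (its x) by 130 mm (its y), 60 mm tall. Origin: centre of its underside, below the fitting's axis; z up. On the casing's middle stands a grey tubular fitting 38 mm across, up to 77 mm high, with the black collar on it. Upright bore 18 mm in diameter. Pushing or wedging with more than about 30 N damages the fitting.
- mouth (a point): Centre of the fitting's mouth, on its axis, at the collar's rim, 89 mm above the shelf. A funnel narrowing from about 23 mm at the rim to 18 mm 4 mm lower. Four sprung teeth grip the tube 15 mm below the rim: passing the taper takes about 8 to 15 N, sliding on 4 to 9 N either way (reads 0 to 4 N after a pause).
- collar (a joint): Black collar, a ring 26 to 31 mm across, 11 mm tall, round the mouth. 0 = down. Pulling up the gripped tube lifts collar and teeth with it against a spring (about 2 N to start, 3.6 N at the top), up to 0.004 m; pulled harder, the tube slides out through the teeth. Let go, the spring draws collar and tube back down.
- seal (a joint): Hidden springy seal in the bore: how far the tip has pressed it down, 0 = untouched, 0.003 m = against the firm stop, tube fully home (under 2 N up to there). It lies 30 to 42 mm below the mouth's rim, differently in each run, out of sight: it is felt as a firm stop.
- tin: Bystander: stainless steel tin with screw-top lid, 69 mm across, 59 mm tall, loose. Origin: its underside's centre or middle.
- dose_cup: Bystander: small clear measuring cup, 52 mm across, 45 mm tall, loose. Origin: its underside's centre or middle.
- rest_plate: Bystander: ribbed aluminium iron rest plate, 110 x 200 mm, 11 mm thick, lying flat, loose. Origin: its underside's centre or middle.
- lint_comb: Bystander: navy plastic lint comb lying flat, about 140 mm long, loose. Origin: its underside's centre or middle.
- spray: Bystander: white spray bottle, 64 mm across, 170 mm tall, loose. Origin: its underside's centre or middle.
- jug: Bystander: white measuring jug with handle, 90 mm across, 100 mm tall, loose. Origin: its underside's centre or middle.
Mind the look-alikes: they are no part of the job. Leave any orange look-alike of the post alone. What is shaped like the steamer but blue is not meant.

How it is judged:
By the outcome, as a careful person would: the job done as asked, in the order asked, and still so for the second after the job is handed in, with the robot touching nothing.
It also fails if it takes over 64 s, if anything falls off the work surface, if the arm or the gripper's body presses on something with over 40 N, if the wrist force passes 120 N, or if a joint passes its speed limit or range.

## Working session

There is one attempt and no reset: what is moved stays moved. The work goes in short steps, Python scripts to look and compute and a tool call to move; the robot and the scene stay as the last step left them, time stands still between calls to the robot, and variables do not carry over. Pictures are saved under pics/ and viewed, at most 10 in all, crops included, and the job is handed in when it is done.

Besides the shell and the picture viewer there is one more tool, called after ">>>" by a JSON object that holds its "method" and its "body", one argument or row to a line. drive_tool: Moves the arm, as the interface text tells. Its arguments: {"type":"object","properties":{"moves":{"type":"array"},"force":{"type":"number"}},"required":["moves"]}

```bash
mkdir -p pics
python3 - <<'E'
from cell import sensors, vision
import cv2,numpy as np
o=sensors.get_obs(); print({k:np.round(v,3).tolist() for k,v in o.items()})
for n in("scene","top","wrist"):
    c=vision.read_camera(n); cv2.imwrite(f"pics/{n}0.png",c["image"][:,:,::-1]); print(n,c["fx"],c["cx"],c["cy"],np.round(-c["R"].T@c["t"],3),np.round(c["R"],2).tolist())
E
```

```text
{'time_s': 0.0, 'qpos': [-64.565, 18.439, -4.018, 83.178, 1.297, 78.541, -3.262], 'joint_velocities': [-0.001, -0.028, 0.048, 0.018, -0.014, -0.021, -0.008], 'effort': [0.0, -49.129, -0.404, -31.253, -0.064, 0.044, 0.0], 'tool_pos': [0.271, 0.59, 0.24], 'tool_rot': [-179.888, 0.007, 155.376], 'force': [0.553, 0.092, 0.054], 'wrist_torque': [-0.011, 0.02, -0.025], 'grasp_force': 0.0, 'grip_width': 0.087}
scene 475.38749367487276 326.1727340881327 200.98773605933914 [1.16  0.443 0.991] [[-0.55, 0.83, -0.01], [0.64, 0.41, -0.65], [-0.54, -0.37, -0.76]]
top 424.50024748098207 316.0846178411351 208.30643469559138 [ 0.37  -0.007  1.167] [[-0.02, -1.0, 0.0], [-0.99, 0.01, -0.15], [0.15, -0.01, -0.99]]
wrist 319.6682359896807 320.8812231435011 199.9569586730419 [0.195 0.625 0.383] [[0.42, 0.91, -0.0], [0.87, -0.4, 0.3], [0.27, -0.13, -0.95]]
```

View pics/scene0.png

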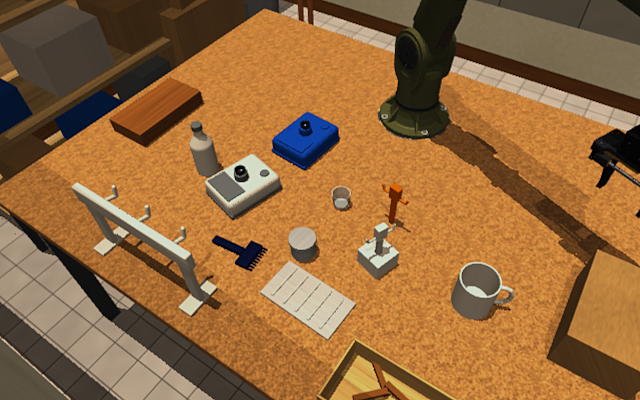

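View pics/top0.png

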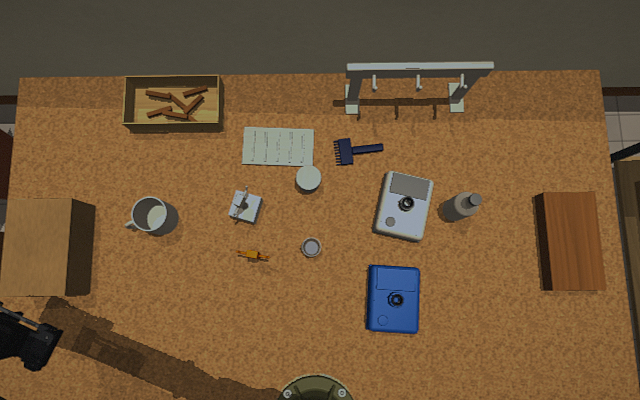

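The holder with the post is at scene (380,245) and top (245,205). The white steamer's collar is at scene (241,173) and top (406,203). Orange and blue are the decoys. I'll zoom in on both.

Run:
```python
import cv2,numpy as np
s=cv2.imread("pics/scene0.png");t=cv2.imread("pics/top0.png")
def z(i,x,y,w=66,h=50): return cv2.resize(i[y:y+h*1,x:x+w],(w*6,h*6),interpolation=cv2.INTER_NEAREST)
a=np.vstack([np.hstack([z(s,350,220,66,50),z(s,208,150)]),np.hstack([z(t,212,180),z(t,373,178)])])
cv2.imwrite("pics/crop.png",a);print(a.shape)
```

```text
(600, 792, 3)
```

View pics/crop.png

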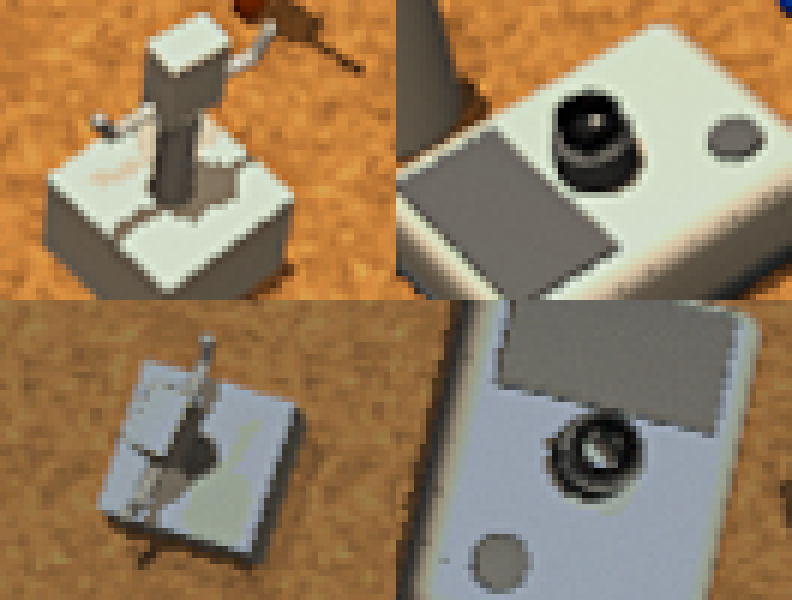

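The crop shows the head's top at about scene (381,227.5) and top (238,200). The collar rim is at about scene (240,170) and top (408,203), and the hook tips in the top view are at (246.5,187) and (235.5,214). Next I'll triangulate.

```bash
cat > h.py <<'E'
import numpy as np,cv2
from cell import sensors, vision
from scipy.spatial.transform import Rotation as Ro
def ray(c,p):
    d=c["R"].T@np.array([(p[0]-c["cx"])/c["fx"],(p[1]-c["cy"])/c["fy"],1]); return -c["R"].T@c["t"],d/np.linalg.norm(d)
def tri(L):
    A=np.zeros((3,3));b=np.zeros(3)
    for c,p in L:
        o,d=ray(c,p);P=np.eye(3)-np.outer(d,d);A+=P;b+=P@o
    X=np.linalg.solve(A,b); return X,[np.linalg.norm((np.eye(3)-np.outer(d,d))@(X-o))for o,d in(ray(c,p)for c,p in L)]
def plane(c,p,z):
    o,d=ray(c,p);return o+d*(z-o[2])/d[2]
def proj(c,X):
    q=c["R"]@np.asarray(X)+c["t"];return c["fx"]*q[0]/q[2]+c["cx"],c["fy"]*q[1]/q[2]+c["cy"]
def rel(target,yaw=None):
    "shift in tool axes mm and rz to reach target (tool down)"
    o=sensors.get_obs();R=Ro.from_euler('xyz',o["tool_rot"],degrees=True)
    s=R.inv().apply(np.array(target)-o["tool_pos"])*1000
    if yaw is None:return s
    return s,(R.inv()*Ro.from_euler('xyz',[180,0,yaw],degrees=True)).as_rotvec()
E
python3 - <<'E'
from h import *
s=vision.read_camera("scene");t=vision.read_camera("top")
print("head",tri([(s,(381.2,227.5)),(t,(237.8,200))]))
print("mouth",tri([(s,(239.8,170)),(t,(408.3,203))]))
a=plane(t,(246.5,187),.125);b=plane(t,(235.5,214),.125);print(a,b)
yaw=np.degrees(np.arctan2(*(a-b)[1::-1]));print("bar yaw",yaw)
H=tri([(s,(381.2,227.5)),(t,(237.8,200))])[0]
for y in(yaw,yaw-180):print(y,rel([H[0],H[1],.27],y))
E
```

```text
head (array([0.55397239, 0.17923183, 0.13886093]), [np.float64(0.0008453132361299247), np.float64(0.0008453132361299891)])
mouth (array([ 0.54939561, -0.25214742,  0.07962279]), [np.float64(0.001960403409581796), np.float64(0.0019604034095817608)])
[0.58956708 0.15966091 0.125     ] [0.52170478 0.18622405 0.125     ]
bar yaw -21.37672017789283
-21.37672017789283 (array([-428.86973284, -256.04428053,  -29.02202963]), array([5.11085123e-05, 1.33044157e-03, 3.08489780e+00]))
-201.37672017789282 (array([-428.86973284, -256.04428053,  -29.02202963]), array([-8.62320369e-04,  3.31257773e-05, -5.66945721e-02]))
```

>>> {"method": "drive_tool", "body": {
  "moves": [
    {"x":-370,"y":-226,"z":-29,"rz":-0.057,"fingers":-1},
    {"x":-370,"y":-226,"z":-29,"rz":-0.057,"fingers":-1},
    {"x":-370,"y":-226,"z":-29,"rz":-0.057,"fingers":-1},
    {"x":-370,"y":-226,"z":-29,"rz":-0.057,"fingers":-1},
    {"x":-370,"y":-226,"z":-29,"rz":-0.057,"fingers":-1},
    {"x":-370,"y":-226,"z":-29,"rz":-0.057,"fingers":-1},
    {"x":-370,"y":-226,"z":-29,"rz":-0.057,"fingers":-1},
    {"x":-370,"y":-226,"z":-29,"rz":-0.057,"fingers":-1},
    {"x":-370,"y":-226,"z":-29,"rz":-0.057,"fingers":-1},
    {"x":-370,"y":-226,"z":-29,"rz":-0.057,"fingers":-1}
  ]
}}

```text
invalid input at $.moves[0]: expected keys x, y, z, rx, ry, rz, fingers
```

Run:
```python
from h import *
import pickle
c=vision.read_camera("wrist");pickle.dump(c,open("wA.pkl","wb"));cv2.imwrite("pics/wA.png",c["image"][:,:,::-1])
o=sensors.get_obs();print(o["tool_pos"],o["tool_rot"],o["time_s"]);print(rel([.554,.1792,.27]))
print(proj(c,[.554,.179,.145]))
```

```text
[0.27082051 0.59073207 0.24090332] [-1.79966901e+02  4.40399281e-03  1.55375565e+02] 0.3
[-428.90141429 -256.13149658  -28.91576089]
(np.float64(106.89366683209226), np.float64(547.8642135222849))
```

>>> {"method": "drive_tool", "body": {
  "moves": [
    {"x":-370,"y":-226,"z":-29,"rx":0,"ry":0,"rz":-0.057,"fingers":-1},
    {"x":-370,"y":-226,"z":-29,"rx":0,"ry":0,"rz":-0.057,"fingers":-1},
    {"x":-370,"y":-226,"z":-29,"rx":0,"ry":0,"rz":-0.057,"fingers":-1},
    {"x":-370,"y":-226,"z":-29,"rx":0,"ry":0,"rz":-0.057,"fingers":-1},
    {"x":-370,"y":-226,"z":-29,"rx":0,"ry":0,"rz":-0.057,"fingers":-1},
    {"x":-370,"y":-226,"z":-29,"rx":0,"ry":0,"rz":-0.057,"fingers":-1},
    {"x":-370,"y":-226,"z":-29,"rx":0,"ry":0,"rz":-0.057,"fingers":-1},
    {"x":-370,"y":-226,"z":-29,"rx":0,"ry":0,"rz":-0.057,"fingers":-1},
    {"x":-370,"y":-226,"z":-29,"rx":0,"ry":0,"rz":-0.057,"fingers":-1},
    {"x":-370,"y":-226,"z":-29,"rx":0,"ry":0,"rz":-0.057,"fingers":-1}
  ]
}}

```text
time_s: 1.55
tool_pos: [0.5121, 0.233, 0.2701]
tool_rot: [180.0, -0.0, 158.8]
force: [-0.7, -1.6, 0.5]
grip_width: 0.087
grasp_force: 0.0
```

Run:
```python
from h import *
import pickle
c=vision.read_camera("wrist");pickle.dump(c,open("wA.pkl","wb"));cv2.imwrite("pics/wA.png",c["image"][:,:,::-1])
o=sensors.get_obs();print(o["tool_pos"],o["tool_rot"],o["time_s"]);print(rel([.554,.1792,.27]))
print(proj(c,[.554,.179,.145]))
```

```text
[0.51211131 0.23298859 0.27008585] [ 1.79994654e+02 -3.08864209e-02  1.58818385e+02] 1.6
[-5.84939067e+01 -3.50191816e+01  5.10551424e-02]
(np.float64(283.2924925684238), np.float64(258.4372516729246))
```

View pics/wA.png

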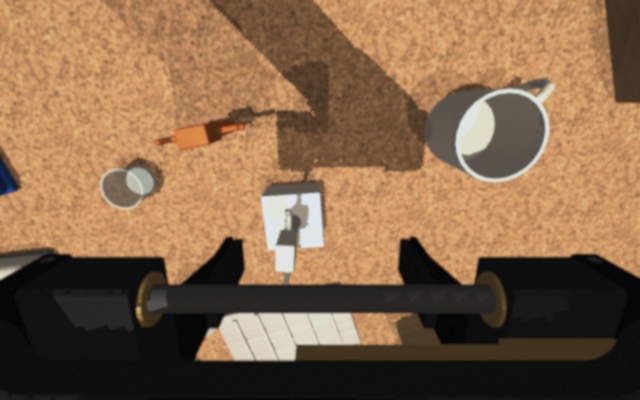

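The wrist view shows the head's top at about (285,259), with the bar vertical in the image along tool x. I'll shift along y for a second view.

>>> {"method": "drive_tool", "body": {
  "moves": [
    {"x":20,"y":-35,"z":0,"rx":0,"ry":0,"rz":0,"fingers":-1},
    {"x":20,"y":-35,"z":0,"rx":0,"ry":0,"rz":0,"fingers":-1},
    {"x":20,"y":-35,"z":0,"rx":0,"ry":0,"rz":0,"fingers":-1},
    {"x":20,"y":-35,"z":0,"rx":0,"ry":0,"rz":0,"fingers":-1}
  ]
}}

```text
time_s: 2.1
tool_pos: [0.4819, 0.207, 0.2703]
tool_rot: [180.0, 0.0, 158.7]
force: [0.3, -0.1, 0.4]
grip_width: 0.0873
grasp_force: 0.0
```

Run:
```python
from h import *
import pickle
b=vision.read_camera("wrist");pickle.dump(b,open("wB.pkl","wb"))
a=pickle.load(open("wA.pkl","rb"))
out=[]
for c in(a,b):
    u,v=map(int,proj(c,[.554,.179,.145]));print(u,v)
    out.append(cv2.resize(c["image"][v-60:v+40,u-50:u+50,::-1],(400,400),interpolation=cv2.INTER_NEAREST))
cv2.imwrite("pics/wAB.png",np.hstack(out))
o=sensors.get_obs();print(o["tool_pos"],o["force"])
```

```text
283 258
321 275
[0.48198359 0.20675799 0.27024472] [-0.21969538  0.09864181  0.27060791]
```

View pics/wAB.png

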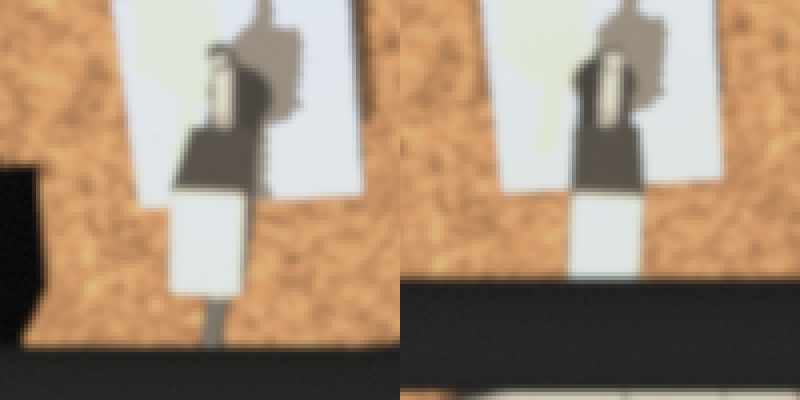

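Run:
```python
from h import *
import pickle
a=pickle.load(open("wA.pkl","rb"));b=pickle.load(open("wB.pkl","rb"))
E,e=tri([(a,(285.1,245.1)),(b,(322.2,262.1))]);print("edge",E,e)
f=lambda c,p:plane(c,p,.145)
print(f(a,(285.1,245.1)),f(b,(322.2,262.1)),f(a,(284.5,258.3)),f(a,(284.6,271.3)))
c=f(a,(284.5,258.3)); print(rel(c))
# hook/bar tilt: head left edge direction yaw
p,q=f(a,(275.5,271)),f(a,(276,245));print("yaw",np.degrees(np.arctan2(*(q-p)[1::-1])))
p,q=f(a,(293,272)),f(a,(294.5,245));print("yaw",np.degrees(np.arctan2(*(q-p)[1::-1])))
```

```text
edge [0.54571621 0.18333309 0.13558738] [np.float64(0.00012219777119518258), np.float64(0.00012219777119519903)]
[0.54203173 0.1859409  0.145     ] [0.54082378 0.18524606 0.145     ] [0.55427603 0.18010741 0.145     ] [0.56690656 0.17481221 0.145     ]
[-77.00323762   1.41798825 125.26443548]
yaw 155.399690272313
yaw 154.50532191605603
```

>>> {"method": "drive_tool", "body": {
  "moves": [
    {"x":-77,"y":1.4,"z":0,"rx":0,"ry":0,"rz":0.05,"fingers":-1},
    {"x":-77,"y":1.4,"z":0,"rx":0,"ry":0,"rz":0.05,"fingers":-1},
    {"x":-77,"y":1.4,"z":60,"rx":0,"ry":0,"rz":0.05,"fingers":-1},
    {"x":-77,"y":1.4,"z":110,"rx":0,"ry":0,"rz":0.05,"fingers":-1},
    {"x":-77,"y":1.4,"z":143,"rx":0,"ry":0,"rz":0.05,"fingers":-1},
    {"x":-77,"y":1.4,"z":143,"rx":0,"ry":0,"rz":0.05,"fingers":-1},
    {"x":-77,"y":1.4,"z":143,"rx":0,"ry":0,"rz":0.05,"fingers":-1}
  ]
}}

```text
time_s: 3.02
tool_pos: [0.5549, 0.1798, 0.1288]
tool_rot: [179.9, 0.1, 155.8]
force: [0.4, 0.6, 0.6]
grip_width: 0.0869
grasp_force: 0.0
```

Run:
```python
from h import *
s=vision.read_camera("scene");t=vision.read_camera("top");w=vision.read_camera("wrist")
z=lambda i,x,y,w,h,k:cv2.resize(i["image"][y:y+h,x:x+w,::-1],(w*k,h*k),interpolation=cv2.INTER_NEAREST)
cv2.imwrite("pics/g1.png",np.hstack([z(s,340,190,80,100,4),z(w,200,60,240,200,2)]))
```

```text
(no output)
```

View pics/g1.png

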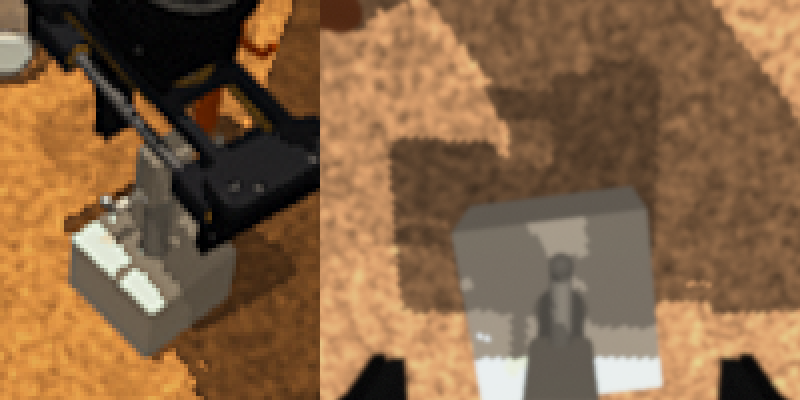

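The head sits centred between the fingers in the wrist view. Closing.

>>> {"method": "drive_tool", "body": {
  "force": 35,
  "moves": [
    {"x":0,"y":0,"z":0,"rx":0,"ry":0,"rz":0,"fingers":1},
    {"x":0,"y":0,"z":0,"rx":0,"ry":0,"rz":0,"fingers":1},
    {"x":0,"y":0,"z":0,"rx":0,"ry":0,"rz":0,"fingers":1},
    {"x":0,"y":0,"z":0,"rx":0,"ry":0,"rz":0,"fingers":1},
    {"x":0,"y":0,"z":0,"rx":0,"ry":0,"rz":0,"fingers":1},
    {"x":0,"y":0,"z":0,"rx":0,"ry":0,"rz":0,"fingers":1},
    {"x":0,"y":0,"z":0,"rx":0,"ry":0,"rz":0,"fingers":1},
    {"x":0,"y":0,"z":0,"rx":0,"ry":0,"rz":0,"fingers":1}
  ]
}}

```text
time_s: 4.18
tool_pos: [0.5539, 0.1792, 0.1273]
tool_rot: [180.0, 0.0, 155.8]
force: [0.7, -0.7, 0.4]
grip_width: 0.0178
grasp_force: 35.0
```

>>> {"method": "drive_tool", "body": {
  "moves": [
    {"x":0,"y":0,"z":-8,"rx":0,"ry":0,"rz":0,"fingers":1},
    {"x":0,"y":0,"z":-18,"rx":0,"ry":0,"rz":0,"fingers":1},
    {"x":0,"y":0,"z":-30,"rx":0,"ry":0,"rz":0,"fingers":1},
    {"x":0,"y":0,"z":-45,"rx":0,"ry":0,"rz":0,"fingers":1},
    {"x":0,"y":0,"z":-65,"rx":0,"ry":0,"rz":0,"fingers":1},
    {"x":0,"y":0,"z":-90,"rx":0,"ry":0,"rz":0,"fingers":1},
    {"x":0,"y":0,"z":-120,"rx":0,"ry":0,"rz":0,"fingers":1},
    {"x":0,"y":0,"z":-125,"rx":0,"ry":0,"rz":0,"fingers":1},
    {"x":0,"y":0,"z":-125,"rx":0,"ry":0,"rz":0,"fingers":1}
  ]
}}

```text
time_s: 5.3
tool_pos: [0.5538, 0.1792, 0.2523]
tool_rot: [180.0, 0.0, 155.8]
force: [-0.9, 0.6, -1.3]
grip_width: 0.0177
grasp_force: 35.0
```

Run:
```python
from h import *
print(rel([.549,-.252,.252])); o=sensors.get_obs();print(o["force"],o["wrist_torque"],o["grip_width"],o["qpos"])
```

```text
[-1.72493491e+02 -3.95200219e+02  1.73453908e-01]
[-0.87853997  0.62325343 -1.25864218] [-0.04581774  0.10843593 -0.00415732] 0.01773378584773518 [-33.79678628   9.73926806  15.04180236  92.84033282  -2.5800352
  77.74230144  47.36307086]
```

>>> {"method": "drive_tool", "body": {
  "moves": [
    {"x":-25,"y":-100,"z":0,"rx":0,"ry":0,"rz":0,"fingers":1},
    {"x":-37,"y":-150,"z":0,"rx":0,"ry":0,"rz":0,"fingers":1},
    {"x":-49,"y":-200,"z":0,"rx":0,"ry":0,"rz":0,"fingers":1},
    {"x":-61,"y":-250,"z":0,"rx":0,"ry":0,"rz":0,"fingers":1},
    {"x":-73,"y":-300,"z":0,"rx":0,"ry":0,"rz":0,"fingers":1},
    {"x":-85,"y":-350,"z":0,"rx":0,"ry":0,"rz":0,"fingers":1},
    {"x":-93,"y":-380,"z":0,"rx":0,"ry":0,"rz":0,"fingers":1},
    {"x":-97,"y":-395,"z":0,"rx":0,"ry":0,"rz":0,"fingers":1},
    {"x":-97,"y":-395,"z":0,"rx":0,"ry":0,"rz":0,"fingers":1},
    {"x":-97,"y":-395,"z":0,"rx":0,"ry":0,"rz":0,"fingers":1},
    {"x":-97,"y":-395,"z":0,"rx":0,"ry":0,"rz":0,"fingers":1}
  ]
}}

```text
time_s: 6.68
tool_pos: [0.4809, -0.2191, 0.2521]
tool_rot: [180.0, -0.0, 155.9]
force: [-0.1, 0.4, -1.2]
grip_width: 0.0177
grasp_force: 35.0
```

Run:
```python
from h import *
import pickle
C={n:vision.read_camera(n) for n in("scene","wrist","top")};pickle.dump(C,open("m1.pkl","wb"))
o=sensors.get_obs();print(o["tool_pos"],o["tool_rot"])
tip=o["tool_pos"]-[0,0,.118]
M=[.549,-.252,.089]
for n in C:print(n,proj(C[n],M),"tip",proj(C[n],tip),"tcp",proj(C[n],o["tool_pos"]))
w=C["wrist"]["image"][:,:,::-1]
u,v=map(int,proj(C["wrist"],M));u0=max(u-60,0);v0=max(v-50,0);a=cv2.resize(w[v0:v0+100,u0:u0+120],(480,400),interpolation=cv2.INTER_NEAREST)
s=C["scene"]["image"][:,:,::-1];u,v=map(int,proj(C["scene"],tip));u1=u-40;v1=v-60;b=cv2.resize(s[v1:v1+100,u1:u1+80],(320,400),interpolation=cv2.INTER_NEAREST)
print(u0,v0,u1,v1);cv2.imwrite("pics/m1.png",np.hstack([a,b]))
```

```text
[ 0.48059564 -0.21993887  0.25224511] [ 1.79982442e+02 -1.56502931e-03  1.55860816e+02]
scene (np.float64(238.68620589177988), np.float64(167.32615504571368)) tip (np.float64(262.25860935057005), np.float64(144.53347678590086)) tcp (np.float64(256.91080321970634), np.float64(108.96324130771711))
wrist (np.float64(319.16585197741506), np.float64(255.67515129746792)) tip (np.float64(320.3447381270895), np.float64(200.96482102891716)) tcp (np.float64(319.97295694126905), np.float64(272.0848769023135))
top (np.float64(408.4023243266695), np.float64(202.9779575029938)) tip (np.float64(400.72489068632126), np.float64(227.65099852984017)) tcp (np.float64(411.61906312694316), np.float64(221.7175306144584))
259 205 222 84
```

View pics/m1.png

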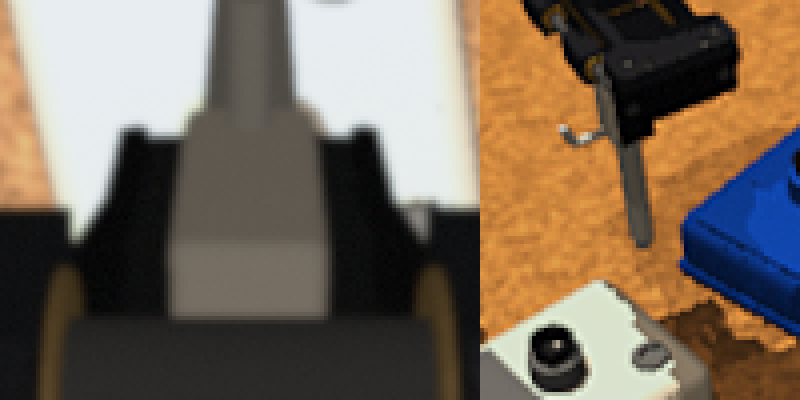

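The tip in the scene view is at (262.3,144.6), within a pixel of the prediction, so the post hangs straight. The head hides the mouth in the wrist view, so I'll look from both sides.

>>> {"method": "drive_tool", "body": {
  "moves": [
    {"x":-45,"y":45,"z":0,"rx":0,"ry":0,"rz":0,"fingers":1},
    {"x":-45,"y":45,"z":0,"rx":0,"ry":0,"rz":0,"fingers":1},
    {"x":-45,"y":45,"z":0,"rx":0,"ry":0,"rz":0,"fingers":1},
    {"x":-45,"y":45,"z":0,"rx":0,"ry":0,"rz":0,"fingers":1}
  ]
}}

```text
time_s: 7.32
tool_pos: [0.539, -0.1991, 0.2525]
tool_rot: [180.0, 0.0, 155.7]
force: [0.4, -0.2, -0.4]
grip_width: 0.0178
grasp_force: 35.0
```

```bash
python3 -c "
from h import *
import pickle
pickle.dump(vision.read_camera('wrist'),open('w1.pkl','wb'))"
```

>>> {"method": "drive_tool", "body": {
  "moves": [
    {"x":0,"y":-40,"z":0,"rx":0,"ry":0,"rz":0,"fingers":1},
    {"x":0,"y":-80,"z":0,"rx":0,"ry":0,"rz":0,"fingers":1},
    {"x":0,"y":-80,"z":0,"rx":0,"ry":0,"rz":0,"fingers":1},
    {"x":0,"y":-80,"z":0,"rx":0,"ry":0,"rz":0,"fingers":1}
  ]
}}

```text
time_s: 7.88
tool_pos: [0.5068, -0.271, 0.2526]
tool_rot: [179.9, 0.0, 155.7]
force: [-0.7, 0.4, -1.1]
grip_width: 0.0177
grasp_force: 35.0
```

Run:
```python
from h import *
import pickle
a=pickle.load(open('w1.pkl','rb'));b=vision.read_camera('wrist');pickle.dump(b,open('w2.pkl','wb'))
out=[]
for c in(a,b):
    u,v=map(int,proj(c,[.549,-.252,.089]));u0,v0=u-33,v-50;print(u0,v0)
    out.append(cv2.resize(c["image"][v0:v0+100,u0:u0+66,::-1],(396,600),interpolation=cv2.INTER_NEAREST))
cv2.imwrite("pics/m2.png",np.hstack(out))
o=sensors.get_obs();print(o["tool_pos"],o["tool_rot"])
```

```text
244 166
321 165
[ 0.50726615 -0.27023398  0.25245825] [1.79921395e+02 2.30737431e-02 1.55825942e+02]
```

View pics/m2.png

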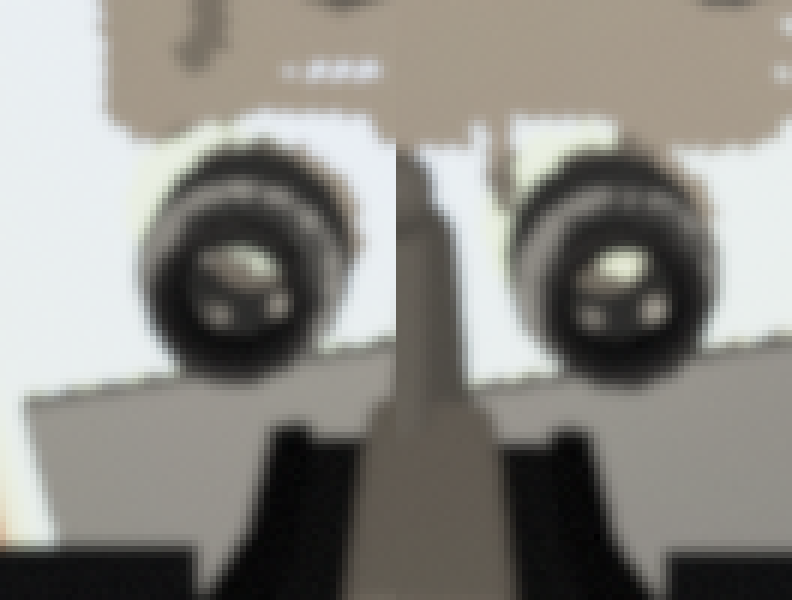

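The rim's opening is centred at crop (240,289) in the left view and (622,289) in the right view, which is about (283.6,213.8) and (358.3,212.8) in the full wrist images.

Run:
```python
from h import *
import pickle
a=pickle.load(open('w1.pkl','rb'));b=pickle.load(open('w2.pkl','rb'))
A,B=(283.6,213.8),(358.3,212.8)
print(tri([(a,A),(b,B)]),plane(a,A,.089),plane(b,B,.089))
M=pickle.load(open('m1.pkl','rb'))
s,t=M["scene"],M["top"]
print(plane(s,(239.8,168.6),.089),plane(t,(408.3,203),.089))
# dark blob ellipse in initial top / scene by mask
for n,p in(("scene",(240,170)),("top",(407,203))):
    g=cv2.cvtColor(cv2.imread(f"pics/{n}0.png"),6);x,y=p;r=g[y-12:y+13,x-12:x+13]
    print(n);print(r[2:22,2:22])
for x in [(plane(a,A,.089)+plane(b,B,.089))/2]: print(rel([x[0],x[1],.252]))
```

```text
(array([ 0.55149488, -0.24787904,  0.07969244]), [np.float64(0.00036874641879174633), np.float64(0.0003687464187916571)]) [ 0.54922808 -0.24559875  0.089     ] [ 0.54757801 -0.2474173   0.089     ]
[ 0.55103189 -0.24640533  0.089     ] [ 0.54894633 -0.25173326  0.089     ]
scene
[[152 145 144 148 148 142 139 139 156 176 196 215 218 218 216 216 214 216
  216 214]
 [144 135 138 152 153 141 137 157 195 213 217 218 217 215 216 215 215 215
  215 215]
 [137 131 135 144 148 163 184 202 218 219 217 217 217 216 215 216 216 215
  215 215]
 [137 123 130 154 181 203 217 222 222 223 224 221 221 217 216 215 215 215
  214 215]
 [141 145 173 197 217 222 226 228 224 195 187 204 212 228 222 217 216 216
  216 215]
 [164 193 214 219 224 221 200 182 154  98  82 117 132 180 214 225 218 216
  216 216]
 [203 217 220 222 222 183  98  52   0   6   8   5   0  46 138 198 223 216
  216 214]
 [218 217 218 217 183  85   0   0   1   5   2   2   2   0  42 163 231 218
  216 214]
 [217 216 219 213 138   0   0   3   2   0   0   0   0   0  32 134 217 225
  218 215]
 [215 216 222 208 114   0   1   2  17  25  98 154  58  
[... 1926 characters left out ...]
  37  28  25  48 130 150  97  91  12  17  39  77 133
  164 161]
 [148  98  50  34  58  57  35  21  22   2  12  19  12  23  45  70 111 148
  162 159]
 [167 143  67  22  50  71  63  50  33  29  26  33  45  58  84 103 134 167
  161 159]
 [163 150 100  55  20  45  87  93  55  61  55  53  75  98 115 147 166 161
  159 159]
 [161 165 153  92  31  19  23  64  95 103 102  94  86 103 145 164 161 158
  159 157]
 [158 162 167 146  89  83  61  16  15  24  44  57 101 147 163 159 159 160
  159 159]
 [160 159 162 165 169 173 145  86  81  93 121 152 166 162 159 158 157 157
  160 158]
 [158 159 160 161 162 163 164 168 170 169 165 163 159 158 157 160 158 158
  159 158]]
[-27.81322229  38.49061109   0.52225262]
```

>>> {"method": "drive_tool", "body": {
  "moves": [
    {"x":-29.7,"y":38.2,"z":0,"rx":0,"ry":0,"rz":0,"fingers":1},
    {"x":-29.7,"y":38.2,"z":0,"rx":0,"ry":0,"rz":0,"fingers":1},
    {"x":-29.7,"y":38.2,"z":20,"rx":0,"ry":0,"rz":0,"fingers":1},
    {"x":-29.7,"y":38.2,"z":37,"rx":0,"ry":0,"rz":0,"fingers":1},
    {"x":-29.7,"y":38.2,"z":40,"rx":0,"ry":0,"rz":0,"fingers":1},
    {"x":-29.7,"y":38.2,"z":40,"rx":0,"ry":0,"rz":0,"fingers":1},
    {"x":-29.7,"y":38.2,"z":40,"rx":0,"ry":0,"rz":0,"fingers":1}
  ]
}}

```text
time_s: 8.8
tool_pos: [0.5501, -0.2488, 0.2131]
tool_rot: [180.0, 0.1, 155.8]
force: [0.9, -0.6, -1.6]
grip_width: 0.0177
grasp_force: 35.0
```

Run:
```python
from h import *
s=vision.read_camera("scene");w=vision.read_camera("wrist")
z=lambda i,x,y,w,h,k:cv2.resize(i["image"][y:y+h,x:x+w,::-1],(w*k,h*k),interpolation=cv2.INTER_CUBIC)
cv2.imwrite("pics/p1.png",np.hstack([z(s,215,130,50,75,8),z(w,270,130,100,150,4)]))
o=sensors.get_obs();print(o["tool_pos"],o["tool_rot"],o["force"],proj(s,o["tool_pos"]-[0,0,.1173]),proj(w,o["tool_pos"]-[0,0,.1173]))
```

```text
[ 0.55005083 -0.24874717  0.21297567] [1.79981770e+02 7.06778202e-02 1.55770786e+02] [-0.06169596  0.4066856  -1.08697848] (np.float64(238.99253369178166), np.float64(166.26558578388838)) (np.float64(321.0178190899671), np.float64(200.83954764887844))
```

View pics/p1.png

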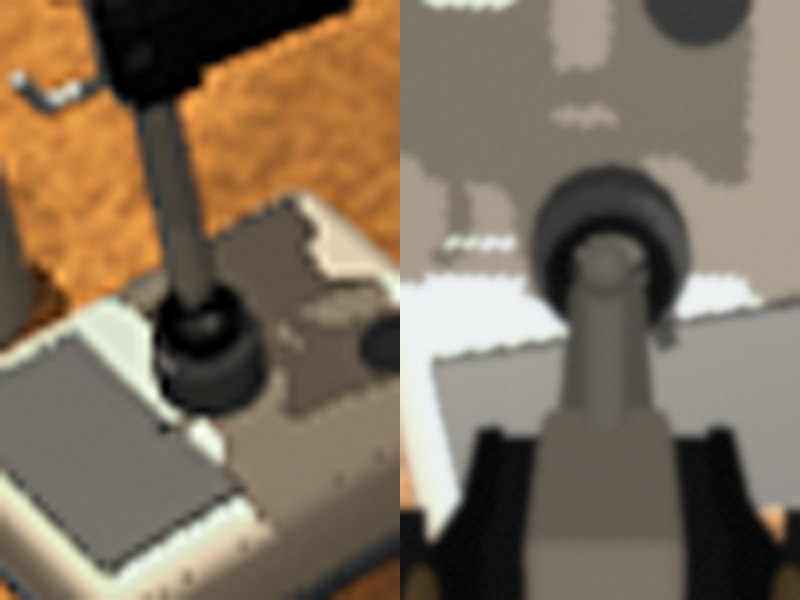

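The tip hangs right over the mouth. The rim looks about 1–1.5 mm towards +y of the tool. Entering the funnel now.

>>> {"method": "drive_tool", "body": {
  "moves": [
    {"x":0,"y":1.5,"z":0,"rx":0,"ry":0,"rz":0,"fingers":1},
    {"x":0,"y":1.5,"z":4,"rx":0,"ry":0,"rz":0,"fingers":1},
    {"x":0,"y":1.5,"z":7,"rx":0,"ry":0,"rz":0,"fingers":1},
    {"x":0,"y":1.5,"z":10,"rx":0,"ry":0,"rz":0,"fingers":1},
    {"x":0,"y":1.5,"z":12,"rx":0,"ry":0,"rz":0,"fingers":1},
    {"x":0,"y":1.5,"z":12,"rx":0,"ry":0,"rz":0,"fingers":1},
    {"x":0,"y":1.5,"z":12,"rx":0,"ry":0,"rz":0,"fingers":1}
  ]
}}

```text
time_s: 9.78
tool_pos: [0.5504, -0.2472, 0.2004]
tool_rot: [180.0, 0.0, 155.8]
force: [-0.1, 0.2, -1.7]
grip_width: 0.0175
grasp_force: 35.0
```

>>> {"method": "drive_tool", "body": {
  "moves": [
    {"x":0,"y":0,"z":2,"rx":0,"ry":0,"rz":0,"fingers":1},
    {"x":0,"y":0,"z":4,"rx":0,"ry":0,"rz":0,"fingers":1},
    {"x":0,"y":0,"z":6,"rx":0,"ry":0,"rz":0,"fingers":1},
    {"x":0,"y":0,"z":7,"rx":0,"ry":0,"rz":0,"fingers":1},
    {"x":0,"y":0,"z":7,"rx":0,"ry":0,"rz":0,"fingers":1},
    {"x":0,"y":0,"z":7,"rx":0,"ry":0,"rz":0,"fingers":1}
  ]
}}

```text
time_s: 10.52
tool_pos: [0.5504, -0.2472, 0.1933]
tool_rot: [180.0, 0.0, 155.8]
force: [-0.7, -0.7, -1.2]
grip_width: 0.0177
grasp_force: 35.0
```

>>> {"method": "drive_tool", "body": {
  "moves": [
    {"x":0,"y":0,"z":1.5,"rx":0,"ry":0,"rz":0,"fingers":1},
    {"x":0,"y":0,"z":3,"rx":0,"ry":0,"rz":0,"fingers":1},
    {"x":0,"y":0,"z":4.5,"rx":0,"ry":0,"rz":0,"fingers":1},
    {"x":0,"y":0,"z":6,"rx":0,"ry":0,"rz":0,"fingers":1},
    {"x":0,"y":0,"z":6,"rx":0,"ry":0,"rz":0,"fingers":1}
  ]
}}

```text
time_s: 11.15
tool_pos: [0.5504, -0.2476, 0.1873]
tool_rot: [-180.0, 0.0, 155.8]
force: [0.7, -2.5, -1.5]
grip_width: 0.0178
grasp_force: 35.0
```

>>> {"method": "drive_tool", "body": {
  "moves": [
    {"x":0,"y":-0.7,"z":1,"rx":0,"ry":0,"rz":0,"fingers":1},
    {"x":0,"y":-0.7,"z":2,"rx":0,"ry":0,"rz":0,"fingers":1},
    {"x":0,"y":-0.7,"z":3,"rx":0,"ry":0,"rz":0,"fingers":1},
    {"x":0,"y":-0.7,"z":4,"rx":0,"ry":0,"rz":0,"fingers":1},
    {"x":0,"y":-0.7,"z":4,"rx":0,"ry":0,"rz":0,"fingers":1}
  ]
}}

```text
time_s: 11.78
tool_pos: [0.5508, -0.2479, 0.1845]
tool_rot: [180.0, 0.1, 155.8]
force: [-0.4, -0.7, 6.3]
grip_width: 0.0177
grasp_force: 35.0
```

>>> {"method": "drive_tool", "body": {
  "moves": [
    {"x":0,"y":0,"z":0.8,"rx":0,"ry":0,"rz":0,"fingers":1},
    {"x":0,"y":0,"z":1.6,"rx":0,"ry":0,"rz":0,"fingers":1},
    {"x":0,"y":0,"z":2.4,"rx":0,"ry":0,"rz":0,"fingers":1},
    {"x":0,"y":0,"z":3,"rx":0,"ry":0,"rz":0,"fingers":1}
  ]
}}

```text
time_s: 12.28
tool_pos: [0.5511, -0.2478, 0.1819]
tool_rot: [179.9, 0.2, 155.8]
force: [-0.1, -0.2, 7.3]
grip_width: 0.0177
grasp_force: 35.0
```

>>> {"method": "drive_tool", "body": {
  "moves": [
    {"x":0,"y":0,"z":0.8,"rx":0,"ry":0,"rz":0,"fingers":1},
    {"x":0,"y":0,"z":1.6,"rx":0,"ry":0,"rz":0,"fingers":1},
    {"x":0,"y":0,"z":2.4,"rx":0,"ry":0,"rz":0,"fingers":1},
    {"x":0,"y":0,"z":3,"rx":0,"ry":0,"rz":0,"fingers":1}
  ]
}}

```text
time_s: 12.78
tool_pos: [0.5503, -0.2475, 0.1773]
tool_rot: [180.0, 0.0, 155.8]
force: [1.3, -0.2, 2.9]
grip_width: 0.0174
grasp_force: 35.0
```

>>> {"method": "drive_tool", "body": {
  "moves": [
    {"x":0,"y":0,"z":0.8,"rx":0,"ry":0,"rz":0,"fingers":1},
    {"x":0,"y":0,"z":1.6,"rx":0,"ry":0,"rz":0,"fingers":1},
    {"x":0,"y":0,"z":2.4,"rx":0,"ry":0,"rz":0,"fingers":1}
  ]
}}

```text
time_s: 13.15
tool_pos: [0.5499, -0.2478, 0.1747]
tool_rot: [180.0, -0.0, 155.8]
force: [-0.8, 0.4, 5.1]
grip_width: 0.0176
grasp_force: 35.0
```

>>> {"method": "drive_tool", "body": {
  "moves": [
    {"x":0,"y":0,"z":0.8,"rx":0,"ry":0,"rz":0,"fingers":1},
    {"x":0,"y":0,"z":1.6,"rx":0,"ry":0,"rz":0,"fingers":1}
  ]
}}

```text
time_s: 13.4
tool_pos: [0.5498, -0.2479, 0.173]
tool_rot: [-180.0, -0.0, 155.8]
force: [0.0, -0.1, 4.1]
grip_width: 0.0174
grasp_force: 35.0
```

>>> {"method": "drive_tool", "body": {
  "moves": [
    {"x":0,"y":0,"z":0.8,"rx":0,"ry":0,"rz":0,"fingers":1},
    {"x":0,"y":0,"z":1.6,"rx":0,"ry":0,"rz":0,"fingers":1}
  ]
}}

```text
time_s: 13.65
tool_pos: [0.5499, -0.2479, 0.1716]
tool_rot: [-180.0, -0.0, 155.8]
force: [-1.4, -0.4, 3.2]
grip_width: 0.0177
grasp_force: 35.0
```

>>> {"method": "drive_tool", "body": {
  "moves": [
    {"x":0,"y":0,"z":0.8,"rx":0,"ry":0,"rz":0,"fingers":1},
    {"x":0,"y":0,"z":1.6,"rx":0,"ry":0,"rz":0,"fingers":1}
  ]
}}

```text
time_s: 13.9
tool_pos: [0.55, -0.2479, 0.17]
tool_rot: [-180.0, -0.0, 155.8]
force: [-0.2, 0.2, 5.3]
grip_width: 0.0179
grasp_force: 35.0
```

>>> {"method": "drive_tool", "body": {
  "moves": [
    {"x":0,"y":0,"z":0.8,"rx":0,"ry":0,"rz":0,"fingers":1},
    {"x":0,"y":0,"z":1.6,"rx":0,"ry":0,"rz":0,"fingers":1}
  ]
}}

```text
time_s: 14.15
tool_pos: [0.55, -0.2479, 0.1685]
tool_rot: [180.0, 0.0, 155.8]
force: [-0.3, -0.4, 4.2]
grip_width: 0.0174
grasp_force: 35.0
```

>>> {"method": "drive_tool", "body": {
  "moves": [
    {"x":0,"y":0,"z":0.8,"rx":0,"ry":0,"rz":0,"fingers":1},
    {"x":0,"y":0,"z":1.6,"rx":0,"ry":0,"rz":0,"fingers":1}
  ]
}}

```text
time_s: 14.4
tool_pos: [0.5502, -0.248, 0.1674]
tool_rot: [180.0, 0.0, 155.8]
force: [-1.1, 1.1, 9.5]
grip_width: 0.0178
grasp_force: 35.0
```

>>> {"method": "drive_tool", "body": {
  "moves": [
    {"x":0,"y":0,"z":0.5,"rx":0,"ry":0,"rz":0,"fingers":1},
    {"x":0,"y":0,"z":1,"rx":0,"ry":0,"rz":0,"fingers":1}
  ]
}}

```text
time_s: 14.65
tool_pos: [0.5503, -0.2481, 0.1674]
tool_rot: [180.0, 0.1, 155.8]
force: [-4.0, 0.6, 12.5]
grip_width: 0.0176
grasp_force: 35.0
```

>>> {"method": "drive_tool", "body": {
  "moves": [
    {"x":0,"y":0,"z":0.5,"rx":0,"ry":0,"rz":0,"fingers":1},
    {"x":0,"y":0,"z":0.8,"rx":0,"ry":0,"rz":0,"fingers":1}
  ]
}}

```text
time_s: 14.9
tool_pos: [0.5505, -0.2482, 0.1671]
tool_rot: [180.0, 0.1, 155.8]
force: [-3.0, 1.6, 14.2]
grip_width: 0.018
grasp_force: 35.0
```

Firm stop at about z 0.167. Next I'll unload and tug gently.

>>> {"method": "drive_tool", "body": {
  "moves": [
    {"x":0,"y":0,"z":-0.7,"rx":0,"ry":0,"rz":0,"fingers":1},
    {"x":0,"y":0,"z":-1.4,"rx":0,"ry":0,"rz":0,"fingers":1},
    {"x":0,"y":0,"z":-2,"rx":0,"ry":0,"rz":0,"fingers":1},
    {"x":0,"y":0,"z":-2,"rx":0,"ry":0,"rz":0,"fingers":1}
  ]
}}

```text
time_s: 15.4
tool_pos: [0.5502, -0.248, 0.1674]
tool_rot: [180.0, 0.0, 155.8]
force: [-0.6, 0.2, 5.4]
grip_width: 0.0179
grasp_force: 35.0
```

>>> {"method": "drive_tool", "body": {
  "moves": [
    {"x":0,"y":0,"z":-0.5,"rx":0,"ry":0,"rz":0,"fingers":1},
    {"x":0,"y":0,"z":-1,"rx":0,"ry":0,"rz":0,"fingers":1},
    {"x":0,"y":0,"z":-1.4,"rx":0,"ry":0,"rz":0,"fingers":1},
    {"x":0,"y":0,"z":-1.4,"rx":0,"ry":0,"rz":0,"fingers":1}
  ]
}}

```text
time_s: 15.9
tool_pos: [0.5499, -0.2478, 0.1678]
tool_rot: [-180.0, -0.0, 155.8]
force: [0.9, -1.8, -1.8]
grip_width: 0.0178
grasp_force: 35.0
```

>>> {"method": "drive_tool", "body": {
  "moves": [
    {"x":0,"y":0,"z":-0.5,"rx":0,"ry":0,"rz":0,"fingers":1},
    {"x":0,"y":0,"z":-1,"rx":0,"ry":0,"rz":0,"fingers":1},
    {"x":0,"y":0,"z":-1.2,"rx":0,"ry":0,"rz":0,"fingers":1},
    {"x":0,"y":0,"z":-1.2,"rx":0,"ry":0,"rz":0,"fingers":1}
  ]
}}

```text
time_s: 16.4
tool_pos: [0.5499, -0.2478, 0.1694]
tool_rot: [-180.0, -0.0, 155.8]
force: [0.3, -0.5, -3.9]
grip_width: 0.018
grasp_force: 35.0
```

>>> {"method": "drive_tool", "body": {
  "moves": [
    {"x":0,"y":0,"z":-0.4,"rx":0,"ry":0,"rz":0,"fingers":1},
    {"x":0,"y":0,"z":-0.4,"rx":0,"ry":0,"rz":0,"fingers":1},
    {"x":0,"y":0,"z":-0.4,"rx":0,"ry":0,"rz":0,"fingers":1},
    {"x":0,"y":0,"z":-0.4,"rx":0,"ry":0,"rz":0,"fingers":1},
    {"x":0,"y":0,"z":-0.4,"rx":0,"ry":0,"rz":0,"fingers":1},
    {"x":0,"y":0,"z":-0.4,"rx":0,"ry":0,"rz":0,"fingers":1},
    {"x":0,"y":0,"z":-0.4,"rx":0,"ry":0,"rz":0,"fingers":1},
    {"x":0,"y":0,"z":-0.4,"rx":0,"ry":0,"rz":0,"fingers":1},
    {"x":0,"y":0,"z":-0.4,"rx":0,"ry":0,"rz":0,"fingers":1},
    {"x":0,"y":0,"z":-0.4,"rx":0,"ry":0,"rz":0,"fingers":1}
  ]
}}

```text
time_s: 17.65
tool_pos: [0.55, -0.2478, 0.1701]
tool_rot: [180.0, -0.0, 155.8]
force: [0.1, -1.2, -4.0]
grip_width: 0.0177
grasp_force: 35.0
```

Run:
```python
from h import *
w=vision.read_camera("wrist");s=vision.read_camera("scene")
z=lambda i,x,y,w,h,k:cv2.resize(i["image"][y:y+h,x:x+w,::-1],(w*k,h*k),interpolation=cv2.INTER_CUBIC)
cv2.imwrite("pics/t1.png",np.hstack([z(s,215,130,50,75,8),z(w,270,130,100,150,4)]))
o=sensors.get_obs();print(o["tool_pos"],o["force"],o["wrist_torque"])
```

```text
[ 0.5499935  -0.24778161  0.17003456] [ 0.84867675 -1.31577643 -4.76112753] [-0.34930881 -0.06477102 -0.06448195]
```

View pics/t1.png

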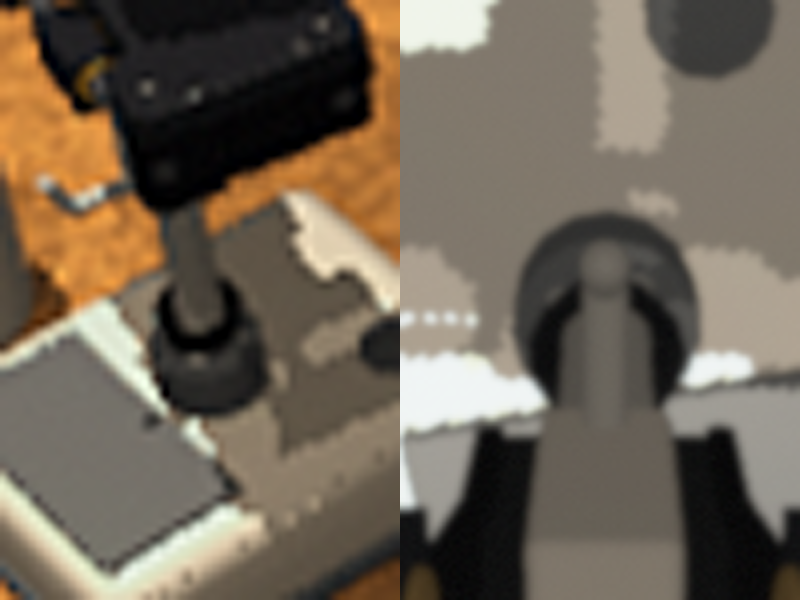

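The picture shows the tube in the collar with the collar slightly raised, still held at about 3 N. Now I'll ease it back down and press lightly, then unload.

>>> {"method": "drive_tool", "body": {
  "moves": [
    {"x":0,"y":0,"z":0.8,"rx":0,"ry":0,"rz":0,"fingers":1},
    {"x":0,"y":0,"z":1.6,"rx":0,"ry":0,"rz":0,"fingers":1},
    {"x":0,"y":0,"z":2.4,"rx":0,"ry":0,"rz":0,"fingers":1},
    {"x":0,"y":0,"z":3.2,"rx":0,"ry":0,"rz":0,"fingers":1},
    {"x":0,"y":0,"z":4,"rx":0,"ry":0,"rz":0,"fingers":1},
    {"x":0,"y":0,"z":4,"rx":0,"ry":0,"rz":0,"fingers":1}
  ]
}}

```text
time_s: 18.5
tool_pos: [0.5504, -0.248, 0.1674]
tool_rot: [180.0, 0.1, 155.8]
force: [-2.5, -0.3, 5.2]
grip_width: 0.0178
grasp_force: 35.0
```

>>> {"method": "drive_tool", "body": {
  "moves": [
    {"x":0,"y":0,"z":0.4,"rx":0,"ry":0,"rz":0,"fingers":1},
    {"x":0,"y":0,"z":0.7,"rx":0,"ry":0,"rz":0,"fingers":1},
    {"x":0,"y":0,"z":0.7,"rx":0,"ry":0,"rz":0,"fingers":1},
    {"x":0,"y":0,"z":0,"rx":0,"ry":0,"rz":0,"fingers":1},
    {"x":0,"y":0,"z":-0.5,"rx":0,"ry":0,"rz":0,"fingers":1},
    {"x":0,"y":0,"z":-0.5,"rx":0,"ry":0,"rz":0,"fingers":1}
  ]
}}

```text
time_s: 19.25
tool_pos: [0.5503, -0.248, 0.1673]
tool_rot: [180.0, 0.1, 155.8]
force: [-2.7, -0.5, 7.1]
grip_width: 0.018
grasp_force: 35.0
```

>>> {"method": "drive_tool", "body": {
  "moves": [
    {"x":0,"y":0,"z":0,"rx":0,"ry":0,"rz":0,"fingers":-1},
    {"x":0,"y":0,"z":0,"rx":0,"ry":0,"rz":0,"fingers":-1},
    {"x":0,"y":0,"z":0,"rx":0,"ry":0,"rz":0,"fingers":-1},
    {"x":0,"y":0,"z":0,"rx":0,"ry":0,"rz":0,"fingers":-1},
    {"x":0,"y":0,"z":0,"rx":0,"ry":0,"rz":0,"fingers":-1},
    {"x":0,"y":0,"z":0,"rx":0,"ry":0,"rz":0,"fingers":-1},
    {"x":0,"y":0,"z":0,"rx":0,"ry":0,"rz":0,"fingers":-1},
    {"x":0,"y":0,"z":0,"rx":0,"ry":0,"rz":0,"fingers":-1}
  ]
}}

```text
time_s: 20.25
tool_pos: [0.5501, -0.2478, 0.1666]
tool_rot: [180.0, 0.0, 155.8]
force: [0.8, 0.1, -0.1]
grip_width: 0.0852
grasp_force: 0.0
```

Released. Backing straight up.

>>> {"method": "drive_tool", "body": {
  "moves": [
    {"x":0,"y":0,"z":-15,"rx":0,"ry":0,"rz":0,"fingers":-1},
    {"x":0,"y":0,"z":-40,"rx":0,"ry":0,"rz":0,"fingers":-1},
    {"x":0,"y":0,"z":-80,"rx":0,"ry":0,"rz":0,"fingers":-1},
    {"x":0,"y":0,"z":-120,"rx":0,"ry":0,"rz":0,"fingers":-1},
    {"x":60,"y":0,"z":-120,"rx":0,"ry":0,"rz":0,"fingers":-1},
    {"x":100,"y":0,"z":-120,"rx":0,"ry":0,"rz":0,"fingers":-1},
    {"x":100,"y":0,"z":-120,"rx":0,"ry":0,"rz":0,"fingers":-1},
    {"x":100,"y":0,"z":-120,"rx":0,"ry":0,"rz":0,"fingers":-1}
  ]
}}

```text
time_s: 21.25
tool_pos: [0.4596, -0.2071, 0.2877]
tool_rot: [179.9, 0.1, 155.8]
force: [-0.4, -0.3, -0.1]
grip_width: 0.0873
grasp_force: 0.0
```

Run:
```python
from h import *
s=vision.read_camera("scene")
i=s["image"][:,:,::-1]
# expected tip 50mm below mouth; head top centre at z=.0501+.135
for z in(.185,.1681,.145):print(z,proj(s,[.5501,-.2478,z]))
z=lambda x,y,w,h,k:cv2.resize(i[y:y+h,x:x+w],(w*k,h*k),interpolation=cv2.INTER_CUBIC)
cv2.imwrite("pics/f.png",np.hstack([z(200,90,80,120,5),z(180,90,400,300,1) if 0 else cv2.resize(i[90:390,180:580],(400,600))]))
g=cv2.cvtColor(np.ascontiguousarray(i),6);print(g[128:146:2,226:252:2])
```

```text
0.185 (np.float64(233.9789095065782), np.float64(141.27015360649085))
0.1681 (np.float64(235.02251586217307), np.float64(146.2445075248508))
0.145 (np.float64(236.4135680674038), np.float64(152.87496349192722))
[[151 150 144 134 137 142 157 155 149 139 138 139 158]
 [151 144 145 140 140 146 152 153 157 137 133 152 148]
 [142 148 134 132 145 149 150 139 151 141 147 146 143]
 [143 143 141 138 154 144 141 152 143 152 156 162 162]
 [145 139 155 152 141 139 140 152 137 144 156 146 143]
 [143 154 133 151 140 187 134 161 160 141 148 154 161]
 [139 128 163 200 226 223 221 134 141 152 151 151 146]
 [152 200 226 221 222 229 203 143 146 150 155 153 118]
 [146 111 237 227 173  77  77  91 156 149 146 129 111]]
```

The head's top shows at about (233.5,141), against (234,141.3) predicted for upright and fully home. Handing in.

```bash
python3 -c "
from cell import workorder
print(workorder.sign_off())"
```

```text
the job is handed in; nothing more can be done
None
```

The post is pushed home to a firm stop in the white steamer's fitting (up to about 14 N), tug-tested at about 3 N with the collar lifting roughly 2.5 mm, then released, and it stands upright and home in the last camera check; I did not re-check the other things on the shelf before handing in.

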